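Tag out a battery charging bay: lock the socket collar, press the label holder home

ROBOT

A 7-joint arm with a two-finger parallel gripper is mounted at the origin on the work surface. World frame = base frame: x ahead of the robot, y to its left, z up, the work surface at z = 0. Lengths are in m, angles in degrees, forces in N, time in s.
With the tool pointing down it reaches from about 0.425 to 0.875 m from the base axis. Payload 8.4 kg.
Tool frame: the origin (TCP) lies on the front face of the gripper's body, between the roots of the fingers; the fingertips stand 70 mm ahead of it and the grasp point (between the pads) lies 51 mm ahead of it; y points along the fingers, z is the direction in which the jaws open and shut, and the axes are right-handed (so a half turn about y gives the same grasp; the last joint's range is limited). The gripper opens to 87 mm and grips with 3 to 60 N. Pads are 19 mm wide; open, the fingers measure 117 mm over their backs; the gripper's body (75 mm by 190 mm) begins 51 mm behind the grasp point.
Start: joints at [62.613, 19.091, 2.286, 83.961, -0.768, 76.965, -3.352], TCP at [0.24, -0.604, 0.292] pointing down, gripper open.
Joint ranges: [-147.57, 147.57], [-21.85, 119.76], [-74.77, 79.35], [14.55, 137.4], [-85.83, 265.84], [4.83, 119.75], [-152.11, 152.11]. Speed limits (degrees/s): [127.2, 127.2, 159.86, 159.86, 180, 180, 180].

INTERFACE

Orientations are given as [roll, pitch, yaw] about the fixed x, y, z axes, in that order (R = Rz(yaw) Ry(pitch) Rx(roll)).
In Python, from station import bot, viewer gives the robot as it stands.
- The arm moves only by the tool jog_arm, never from a script. Its argument "deltas" is a list of rows, each a list of 6 numbers: the shift along the world's x, y, z in units of 60 mm (1.0 is 60 mm), then the turn, a rotation vector about the world's x, y, z in rad. A call has 1 to 12 rows; each row shifts and turns the pose as measured when the row begins; what a row does not reach is not made up. A row lasts 1/8 s, in which the tool goes at most 62.5 mm and 10.7 degrees, less where a joint would pass 70% of its speed; a pose out of reach is approached as far as the arm can. A call is refused whole if a number of a shift passes 1 or a number of a turn 0.188, either way. A call with a gripper value outside its range is refused whole. "gripper" is the opening in per cent of the stroke, from 0 (shut) to 100 (fully open), set as the call begins (left out, the last holds). The fingers move at their own pace and stop on an object; "force" is the grip in N (left out, the last holds). Time passes only in rows, so rows that do not move let the fingers close. It gives the time, the measured TCP pose, the force and the opening at its end, in the units of the state.
- bot.state(): the state, without advancing time (a new reading comes with each control period).
- viewer.snapshot(name): name is "scene" or "top"; returns the picture (420x560x3 uint8, red, green, blue); there is no depth.
- viewer.camera_model(name): a dict with "fx", "fy", "cx", "cy" (pixels), "dist_coeffs" ([k1, k2, p1, p2, k3] as OpenCV has them; the pictures are not rectified), "R" (3x3) and "t" (3): a world point X has camera coordinates R X + t. Camera axes: x right, y down, z forward; pixel columns grow to the right and rows downward; lengths in m; the calibration is good to about 2 mm. A picture is of the moment at which its call begins. camera_model takes no time and is no camera call.
- bot.finish_job(): hands the job in, once; it reports no verdict.
The state is a dict: "time_s": time; "q": joint angles; "joint_vel": joint speeds; "joint_torque": joint torques, N m; "ee_pos": TCP position; "tcp_rot": TCP orientation; "force": force on the tool from outside, world axes, zero at the start; "torque": the same for the moment, N m; "gripper_width": finger opening in m.
Only numpy, scipy, OpenCV 4.12 (cv2) and the standard library are available. Lean on these libraries where they do the work, as an engineer would, in place of code of your own. Each camera call takes 0.05 s, during which the arm holds its last target.

TASK

Tag out this charging bay: first turn the socket's lock collar until the middle of its red shutter points at the green locked mark, which clears the label slot. Then take the yellow label holder from the rack, feel it down behind the metal lip of the blue shelf edge and, without forcing it, press it fully home against the springy seat. Finish while still holding it pressed down there, leaving the collar on its mark and everything else undisturbed.

Things in the scene. Friction and masses are not known exactly. Their poses are not given: they have to be found in the camera images.
- station: fixed blue shelf edge, 170 mm (x, front to back) by 260 mm (y), deck 45 mm above the bench; origin under its middle. In its frame the label slot is centred at x -45, y -62.5 mm, and the lock collar's vertical axis stands at x -45, y +62.5 mm
- slot_mouth (a point): centre of the label slot's mouth, 55.5 mm above the bench, level with the aluminium lip; x front to back, y along the slot, z up. The mouth is 22 mm wide in x and narrows within 11 mm to a straight slot 11 mm wide, 70 mm long. Its hard bottom lies 43.5 mm below this point: a holder fully home has its centre 6.5 mm and its top 56.5 mm ABOVE this point
- foot (a joint): white spring seat hidden in the slot, met 31.5 mm below the mouth: m pushed down. 0 = free, 0.012 = holder fully home on the hard bottom. It pushes back with about 3 N at 0, 9 N at 0.012, and lifts the holder again if let go
- collar_grip (a point): on the collar's vertical axis, 74 mm above the bench. Black ribbed ring, 50 mm diameter, 52 to 84 mm above the bench; grip it across, fingers square to its red arm. x points along the red T-shaped shutter on it: arm 14 mm wide, then a plate 90 mm wide 74 to 108 mm from the axis, 66 to 76 mm above the bench. Turns stiffly (0.07 N m), stays where left
- collar (a joint): collar angle in rad: 0 = locked, the shutter's white centre line at the green mark (shutter along +x of slot_mouth). Starts at -1.5 to -1.15, the shutter over the slot; positive is counter-clockwise from above. End stops at -1.6 and +0.4, so it can be turned past the mark
- lock_mark (a point): the green locked mark, a stripe on the blue deck 20 mm by 12 mm, 119 mm from the collar axis, 46 mm above the bench
- yellow_center (a point): centre (half-way up) of the yellow label holder, a stiff upright plastic plate 8 mm thick (its x) by 60 mm wide (its y) by 100 mm tall (its z), same on both faces, 0.04-0.09 kg, the one to fit. Starts upright in a fixed grey rack (50 by 260 mm, 28 mm tall, three places 80 mm apart in a row along the holders' widths, any order), its bottom 6 mm above the bench
- red_center (a point): centre of the red label holder, a stiff upright plastic plate 8 mm thick (its x) by 60 mm wide (its y) by 100 mm tall (its z), same on both faces, 0.04-0.09 kg, in the rack; stays there
- white_center (a point): centre of the white label holder, a stiff upright plastic plate 8 mm thick (its x) by 60 mm wide (its y) by 100 mm tall (its z), same on both faces, 0.04-0.09 kg, in the rack; stays there
- bottle_mid (a point): bystander: white bottle with a blue cap, 56 mm diameter, 120 mm tall; this point is half-way up its axis
- wrench: bystander: steel wrench 150 mm long lying flat on the bench along its x axis; origin under its middle
Mind the look-alikes: they are no part of the job. Of the things that look like the part that bears yellow_center, the middle-sized one is meant.

How it is judged (in metres and radians):
On the way, in this order (a step that is already met when the one before it is completed fails the run):
1. the collar is turned to its locked mark (value of joint collar between -0.14 and 0.14 rad), for 0.2 s.
2. the yellow holder is behind the lip, in the slot (x of yellow_center in the frame of slot_mouth between -0.005 and 0.005 m and y of yellow_center in the frame of slot_mouth between -0.008 and 0.008 m and z of yellow_center in the frame of slot_mouth below 0.03 m), for 0.1 s.
At the end, for the whole second after the job is handed in: yellow holder in the slot, upright and square, centred within 5 mm across and 8 mm along, within 2.5 mm of the hard bottom, spring seat pressed at least 9.5 mm, fingers still holding or pressing it (over 2 N); collar within 0.15 rad of its locked mark (value of joint collar between -0.15 and 0.15 rad and x of yellow_center in the frame of slot_mouth between -0.005 and 0.005 m and y of yellow_center in the frame of slot_mouth between -0.008 and 0.008 m and z of yellow_center in the frame of slot_mouth below 0.009 m and value of joint foot above 0.0095 m and angle between yellow_center's own z axis and vertical below 0.12 rad and angle between the x axis of yellow_center and the x axis of slot_mouth, either way round below 0.15 rad and contact force between the fingers and holder_yellow above 2 N); the arm keeps its last pose, push and grip.
It fails at once if the red holder is disturbed (moved 25 mm) (distance of red_center from where it was at the start of the episode above 0.025 m).
It fails at once if the white holder is disturbed (moved 25 mm) (distance of white_center from where it was at the start of the episode above 0.025 m).
It fails at once if the bottle is moved 30 mm (distance of bottle_mid from where it was at the start of the episode above 0.03 m).
It fails at once if the wrench is moved 30 mm (distance of wrench from where it was at the start of the episode above 0.03 m).
It fails at once if the yellow holder is forced against something (over 60 N on the shelf edge) (contact force between holder_yellow and station above 60 N).
It also fails if it takes over 59 s, if anything falls off the work surface, if the arm or the gripper's body presses on something with over 40 N, if the wrist force passes 120 N, or if a joint passes its speed limit or range.

## Working session

There is one attempt and no reset: what is moved stays moved. The work goes in short steps, Python scripts to look and compute and a tool call to move; the robot and the scene stay as the last step left them, time stands still between calls to the robot, and variables do not carry over. Pictures are saved under pics/ and viewed, and the job is handed in when it is done.

Besides the shell and the picture viewer there is one more tool, called by a JSON object that holds its "fn" and its "kwargs". jog_arm: Moves the arm, as the interface text tells. Its arguments: {"type":"object","properties":{"deltas":{"type":"array"},"gripper":{"type":"number"},"force":{"type":"number"}},"required":["deltas"]}

```bash
mkdir -p pics; ls; python3 - <<'E'
from station import bot, viewer
import cv2
for n in ["scene","top"]:
    im=viewer.snapshot(n); cv2.imwrite(f"pics/{n}0.png",im[:,:,::-1])
    print(n,viewer.camera_model(n))
print(bot.state())
E
```

```text
pics
scene {'fx': 389.8067188792817, 'fy': 389.8067188792817, 'cx': 283.1677623000184, 'cy': 208.54955005586305, 'dist_coeffs': array([-0.08925156,  0.        ,  0.        ,  0.        ,  0.        ]), 'R': array([[-0.69907761,  0.71493507, -0.01258304],
       [ 0.5125172 ,  0.48872315, -0.70602819],
       [-0.49861469, -0.50001753, -0.70807193]]), 't': array([ 0.35208658, -0.28590966,  1.21142089])}
top {'fx': 397.9408381359277, 'fy': 397.9408381359277, 'cx': 277.85675222708585, 'cy': 211.8536647116957, 'dist_coeffs': array([-0.06190055,  0.        ,  0.        ,  0.        ,  0.        ]), 'R': array([[ 0.00412386, -0.99974259,  0.02231046],
       [-0.99684283, -0.00587894, -0.07918209],
       [ 0.07929286, -0.02191348, -0.99661048]]), 't': array([0.03595135, 0.60357465, 0.87243717])}
{'time_s': 0.1, 'q': array([62.6125361 , 19.12944635,  2.28379807, 84.00602834, -0.76866783,
       76.96699774, -3.35321359]), 'joint_vel': array([-0.00522816, -0.04103552,  0.03136384, -0.01103554,  0.01326665,
        0.07158846,  0.03062324]), 'joint_torque': array([ 4.23137113e-03, -6.57803679e+01,  1.34018261e+00, -4.04709220e+01,
       -5.96269174e-02,  4.07594000e-02,  3.08006770e-05]), 'ee_pos': array([ 0.24024588, -0.60361549,  0.29142806]), 'tcp_rot': array([-9.00871144e+01, -4.73401676e-03, -1.58298051e+02]), 'force': array([-0.04472937, -0.30853765, -0.04672922]), 'torque': array([-5.76890703e-02,  1.62190550e-02, -8.63304562e-05]), 'gripper_width': 0.08710662321575799}
```

View pics/scene0.png

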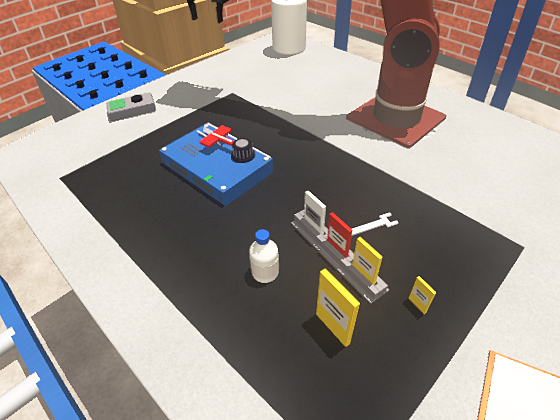

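View pics/top0.png

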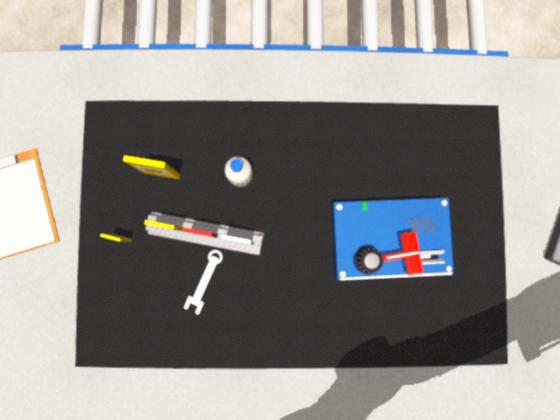

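The top view shows the station at right, around (393,238). The collar is near (370,260), with the shutter pointing right over the slot. The rack runs from (150,222) to (262,243), yellow at its left end. I'll enlarge both.

```bash
python3 - <<'E'
import cv2
t=cv2.imread("pics/top0.png"); s=cv2.imread("pics/scene0.png")
def c(im,x0,y0,x1,y1,k,n): cv2.imwrite("pics/"+n,cv2.resize(im[y0:y1,x0:x1],None,fx=k,fy=k,interpolation=cv2.INTER_CUBIC))
c(t,325,190,460,290,5.9,"c1.png")
c(t,135,195,270,265,5.9,"c2.png")
c(s,280,180,400,310,4.6,"c3.png")
c(s,150,115,280,205,6,"c4.png")
E
```

```text
(no output)
```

View pics/c1.png

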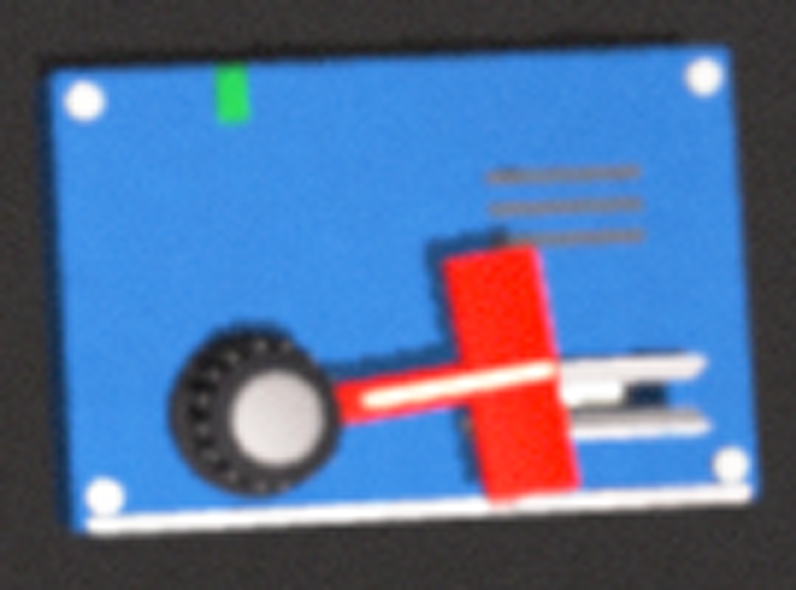

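View pics/c2.png

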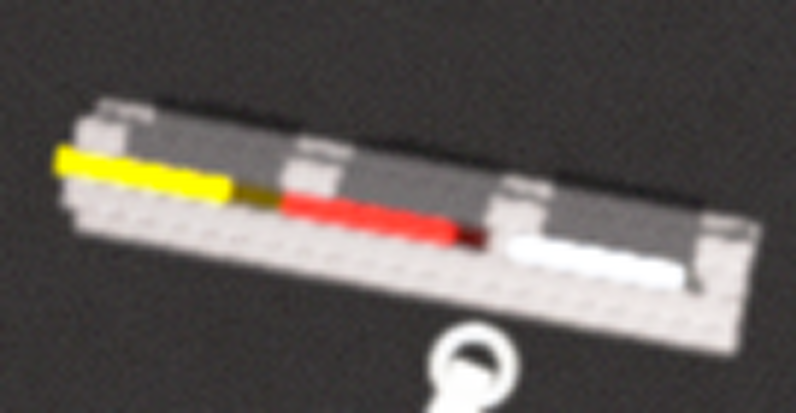

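View pics/c3.png

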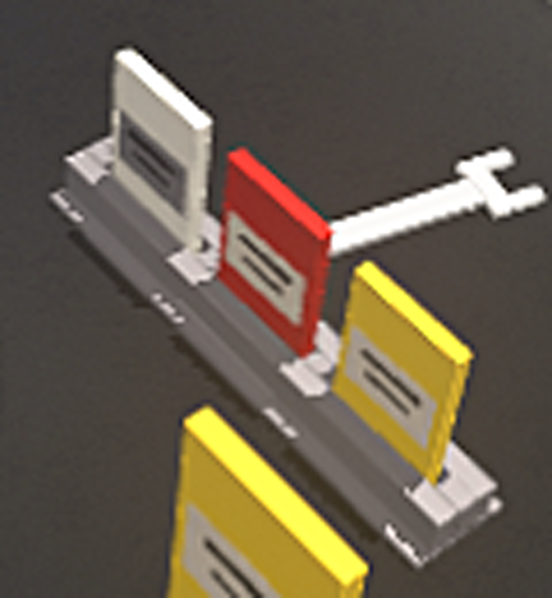

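View pics/c4.png

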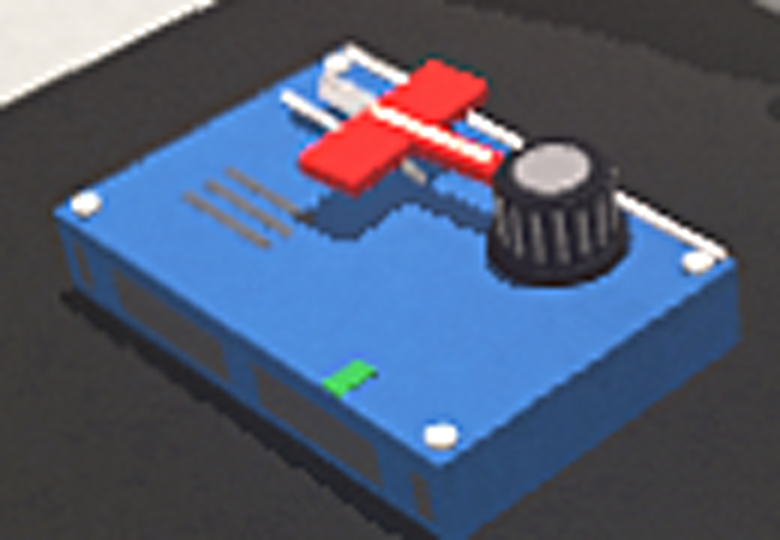

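```bash
cat > h.py <<'E'
from station import bot, viewer
import numpy as np, cv2
from scipy.optimize import least_squares
CM={n:viewer.camera_model(n) for n in("top","scene")}
def proj(n,X):
    c=CM[n]; K=np.array([[c['fx'],0,c['cx']],[0,c['fy'],c['cy']],[0,0,1]])
    return cv2.projectPoints(np.atleast_2d(np.array(X,float)),cv2.Rodrigues(np.array(c['R']))[0],np.array(c['t']),K,c['dist_coeffs'])[0][:,0]
def un(p,k,x0,y0): return (np.array(p,float)+.5)/k-.5+np.array([x0,y0])
def plane(n,p,z):
    f=least_squares(lambda q:(proj(n,[q[0],q[1],z])[0]-p),[0.5,-0.2]); return f.x
def tf(p,pts):
    c,s=np.cos(p[2]),np.sin(p[2]); pts=np.array(pts,float)
    return np.c_[p[0]+c*pts[:,0]-s*pts[:,1],p[1]+s*pts[:,0]+c*pts[:,1],pts[:,2]]
E
python3 - <<'E'
from h import *
P=[(.085,.13,.045),(.085,-.13,.045),(-.085,-.13,.045),(-.085,.13,.045),(.074,.0625,.046)]
t=un([(50,72),(730,47),(757,497),(72,530),(232,95)],5.9,325,190)
s=un([(440,467),(57,212),(345,45),(738,263),(350,377)],6,150,115)
w=np.array([1,1,.3,1,1])[:,None]
for mode in("both","top","scene"):
    def r(p):
        a=[]
        X=tf(p,P)
        if mode!="scene": a.append((proj("top",X)-t)*w)
        if mode!="top": a.append((proj("scene",X)-s)*w)
        return np.concatenate(a).ravel()
    f=least_squares(r,[.5,-.3,0]); print(mode,f.x,np.degrees(f.x[2]),np.round(f.fun,1))
    p=f.x
    ax=tf(p,[(-.045,.0625,0)])[0]; sl=tf(p,[(-.045,-.0625,0)])[0]; print("collar",ax,"slot",sl)
# shutter line top: (365,398)->(553,370) c1 z .076
a,b=[plane("top",q,.0765) for q in un([(365,400),(555,370)],5.9,325,190)]
print("shutter",a,b,np.degrees(np.arctan2(*(b-a)[::-1])))
a,b=[plane("scene",q,.0765) for q in un([(492,157),(375,110)],6,150,115)]
print("shutter sc",a,b,np.degrees(np.arctan2(*(b-a)[::-1])))
for nm,q in(("top",un((278,416),5.9,325,190)),("scene",un((553,167),6,150,115))):
    print("cap",plane(nm,q,.088))
for n,a,b in(("y",(143,175),(413,311)),("r",(368,218),(280,193)),("w",(597,263),(163,90))):
    print(n,plane("top",un(a,5.9,135,195),.106),plane("scene",un(b,4.6,280,180),.106))
E
```

```text
both [ 0.54406759 -0.21530218  0.04246088] 2.4328292843928567 [-0.3  0.6 -1.2  0.8 -0.2  0.2 -0.3  0.4 -0.6  0.5 -0.8 -0.2 -1.2 -0.8
 -0.2  0.1 -0.8 -0.1 -0.9 -0.1]
collar [ 0.49645514 -0.15476868  0.        ] slot [ 0.50176116 -0.27965601  0.        ]
top [ 0.545283   -0.21667229  0.04217615] 2.4165154589898865 [ 0.3  0.  -0.6  0.2 -0.  -0.   0.3 -0.2  0.  -0.1]
collar [ 0.49768779 -0.15612523  0.        ] slot [ 0.50295825 -0.28101407  0.        ]
scene [ 0.54305325 -0.21292162  0.04292716] 2.459545262187018 [ 0.2  0.1 -0.4 -0.6  0.   0.1  0.1  0.1  0.1  0.1]
collar [ 0.49541258 -0.15241032  0.        ] slot [ 0.50077683 -0.27729517  0.        ]
shutter [ 0.5035614  -0.19088606] [ 0.51429463 -0.26100932] -81.29771238077066
shutter sc [ 0.50081253 -0.18756732] [ 0.51309456 -0.25333955] -79.42265085031043
cap [ 0.49832267 -0.15612127]
cap [ 0.49772384 -0.14979146]
y [0.57008078 0.28314753] [0.5688818  0.28634999]
r [0.55574241 0.2050391 ] [0.55502692 0.20783181]
w [0.54072158 0.1260003 ] [0.54164117 0.13069018]
```

{"fn": "jog_arm", "kwargs": {"deltas": [[0.3,0.5,0,0,0,0.13],[0.43,0.75,0,0,0,0.136],[0.43,0.75,0,0,0,0.136],[0.43,0.75,0,0,0,0.136],[0.43,0.75,0,0,0,0.136],[0.43,0.75,0,0,0,0.136],[0.43,0.75,0,0,0,0.136]], "gripper": 100, "force": 30}}

```text
time_s: 0.98
ee_pos: [0.4126, -0.2965, 0.288]
tcp_rot: [-90.3, -0.1, -102.8]
force: [-0.2, -0.6, -0.3]
gripper_width: 0.087
```

{"fn": "jog_arm", "kwargs": {"deltas": [[0.43,0.75,0,0,0,0.136],[0.4,0.7,-0.3,0,0,0.13],[0.35,0.55,-0.5,0.005,0,0.1],[0,0,-0.2,0,0,0],[0,0,0,0,0,0]]}}

```text
time_s: 1.6
ee_pos: [0.486, -0.1683, 0.2262]
tcp_rot: [-90.3, 0.2, -80.7]
force: [-0.0, 0.3, -0.1]
gripper_width: 0.0866
```

```bash
python3 - <<'E'
from h import *
s=bot.state(); print({k:np.round(s[k],4) for k in("q","ee_pos","tcp_rot","force")})
E
```

```text
{'q': array([ 37.2984,   7.9257, -24.8945, 106.2565,   3.5221,  66.9272,
        20.4706]), 'ee_pos': array([ 0.486 , -0.1683,  0.2262]), 'tcp_rot': array([-90.2843,   0.2084, -80.7418]), 'force': array([-0.0288,  0.2523, -0.0568])}
```

{"fn": "jog_arm", "kwargs": {"deltas": [[0.17,0.22,-0.2,0.005,0,0.004],[0,0,0,0,0,0],[0,0,0,0,0,0]]}}

```text
time_s: 1.98
ee_pos: [0.4967, -0.1565, 0.2147]
tcp_rot: [-90.2, 0.4, -80.8]
force: [-0.4, -0.4, -0.2]
gripper_width: 0.0869
```

```bash
python3 - <<'E'
from h import *
t=viewer.snapshot("top"); s=viewer.snapshot("scene")
cv2.imwrite("pics/t1.png",cv2.resize(t[170:310,300:480,::-1],None,fx=4,fy=4,interpolation=2))
cv2.imwrite("pics/s1.png",cv2.resize(s[60:210,150:330,::-1],None,fx=4,fy=4,interpolation=2))
E
```

```text
(no output)
```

View pics/t1.png

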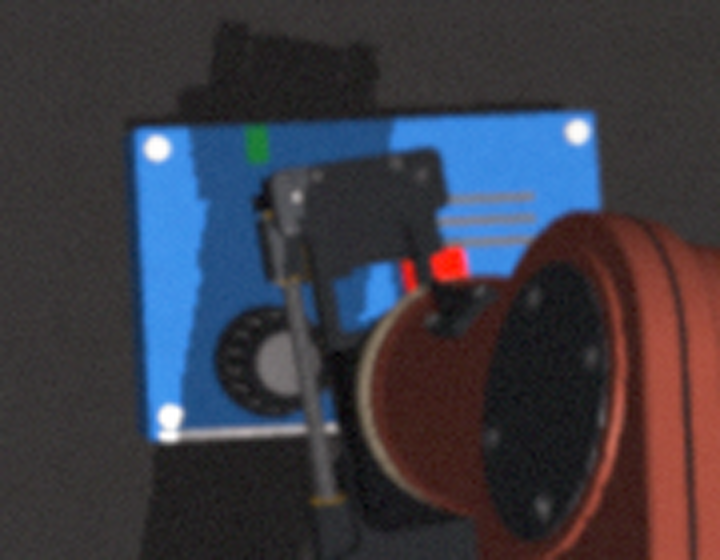

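View pics/s1.png

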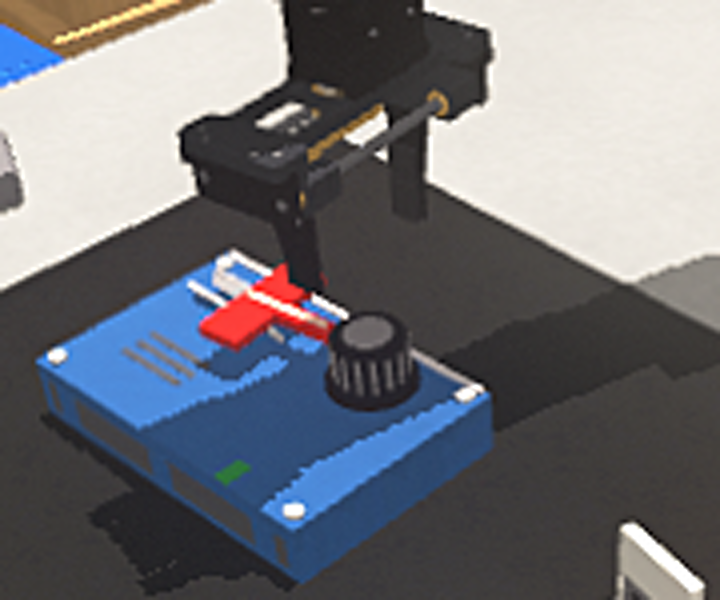

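The gripper stands over the collar, with its fingers either side of the arm at (305,250) and (407,190) in the scene crop. I'll go down next.

{"fn": "jog_arm", "kwargs": {"deltas": [[0,0.02,-0.4,0,0,0],[0,0,-0.5,0,0,0],[0,0,-0.4,0,0,0],[0,0,-0.2,0,0,0],[0,0,0,0,0,0]]}}

```text
time_s: 2.7
ee_pos: [0.4973, -0.1572, 0.1248]
tcp_rot: [-90.0, 0.3, -80.9]
force: [0.1, 0.0, -0.2]
gripper_width: 0.0867
```

{"fn": "jog_arm", "kwargs": {"deltas": [[0,0.03,0,0,0,0],[0,0,0,0,0,0],[0,0,0,0,0,0],[0,0,0,0,0,0],[0,0,0,0,0,0]], "gripper": 0, "force": 25}}

```text
time_s: 3.32
ee_pos: [0.4972, -0.1561, 0.1273]
tcp_rot: [-90.0, 0.2, -81.0]
force: [-6.9, 0.6, 2.9]
gripper_width: 0.0495
```

{"fn": "jog_arm", "kwargs": {"deltas": [[0,0,0,0,0,0.1],[0,0,0,0,0,0.15],[0,0,0,0,0,0.15],[0,0,0,0,0,0.15],[0,0,0,0,0,0.15],[0,0,0,0,0,0.15],[0,0,0,0,0,0.1],[0,0,0,0,0,0]]}}

```text
time_s: 4.32
ee_pos: [0.4971, -0.1561, 0.1274]
tcp_rot: [-90.0, 0.1, -24.9]
force: [0.7, 0.9, -0.0]
gripper_width: 0.0492
```

```bash
python3 - <<'E'
from h import *
t=viewer.snapshot("top"); s=viewer.snapshot("scene")
cv2.imwrite("pics/t2.png",cv2.resize(t[170:310,300:480,::-1],None,fx=4,fy=4,interpolation=2))
cv2.imwrite("pics/s2.png",cv2.resize(s[60:210,150:330,::-1],None,fx=4,fy=4,interpolation=2))
E
```

```text
(no output)
```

View pics/s2.png

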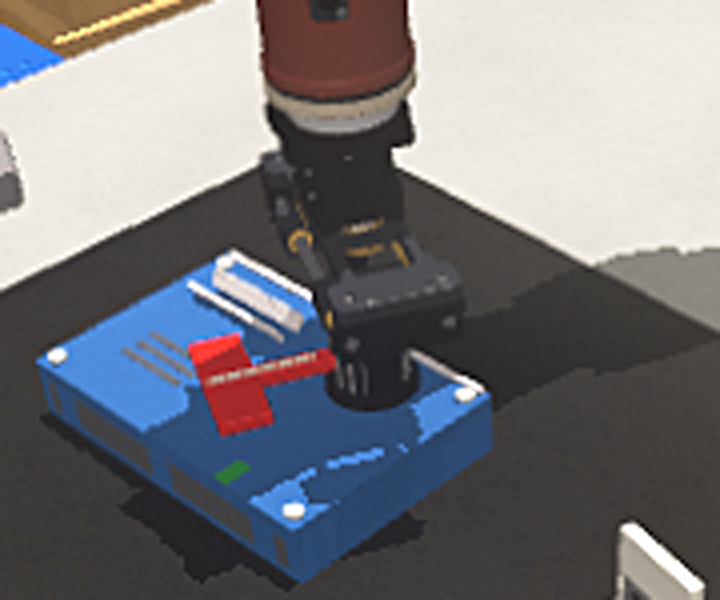

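The shutter turned with the jaws. Its centre line now runs (318,356)–(207,380) in the crop.

```bash
python3 - <<'E'
from h import *
a,b=[plane("scene",q,.0765) for q in un([(316,357),(207,380)],4,150,60)]
print(a,b,np.degrees(np.arctan2(*(b-a)[::-1])))
E
```

```text
[ 0.52870684 -0.1660337 ] [ 0.59054767 -0.19750673] -26.973188054444698
```

{"fn": "jog_arm", "kwargs": {"deltas": [[0,0,0,0,0,0.12],[0,0,0,0,0,0.15],[0,0,0,0,0,0.14],[0,0,0,0,0,0.07],[0,0,0,0,0,0],[0,0,0,0,0,0]]}}

```text
time_s: 5.18
ee_pos: [0.4971, -0.1561, 0.1274]
tcp_rot: [-90.0, 0.1, 2.6]
force: [0.5, 0.9, -0.9]
gripper_width: 0.0496
```

```bash
python3 - <<'E'
from h import *
t=viewer.snapshot("top"); s=viewer.snapshot("scene")
cv2.imwrite("pics/t3.png",cv2.resize(t[190:290,320:460,::-1],None,fx=5,fy=5,interpolation=2))
cv2.imwrite("pics/s3.png",cv2.resize(s[110:210,150:280,::-1],None,fx=6,fy=6,interpolation=2))
E
```

```text
(no output)
```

View pics/s3.png

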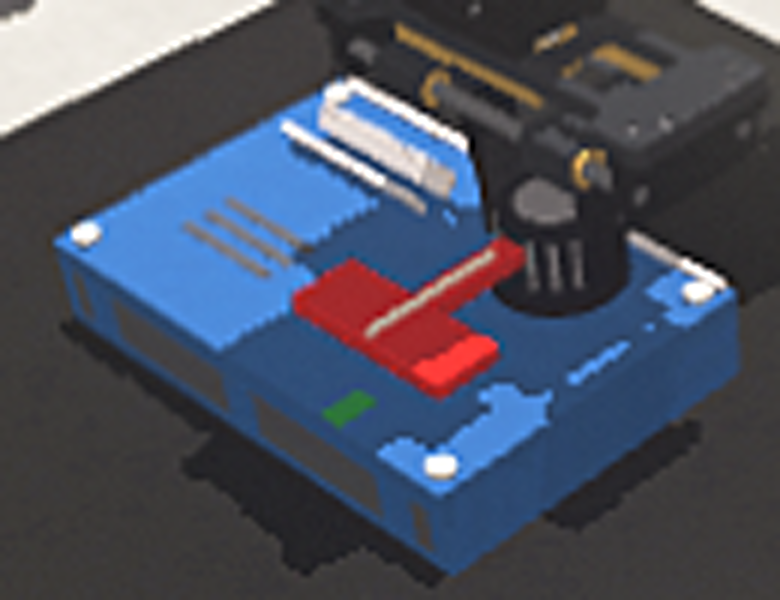

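View pics/t3.png

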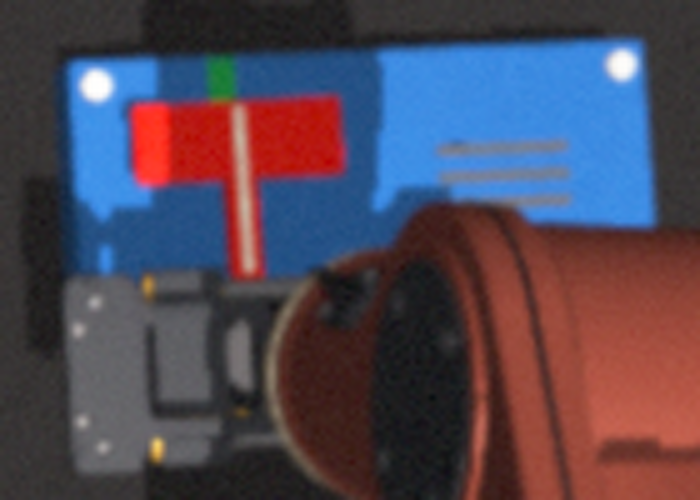

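```bash
python3 - <<'E'
from h import *
for n,pq,pl,k,x0,y0 in(("scene",[(493,256),(372,333)],(349,409),6,150,110),("top",[(250,272),(238,103)],(222,79),5,320,190)):
    a,b=[plane(n,q,.0765) for q in un(pq,k,x0,y0)]; m=plane(n,un(pl,k,x0,y0),.046)
    print(a,b,np.degrees(np.arctan2(*(b-a)[::-1])), m, "mark from tip", m-b)
E
```

```text
[ 0.53243447 -0.14943595] [ 0.59881784 -0.14588899] 3.0584856652754797 [ 0.61513175 -0.1471073 ] mark from tip [ 0.01631391 -0.00121831]
[ 0.53185428 -0.15497807] [ 0.60384227 -0.15073859] 3.3703423760614086 [ 0.61706468 -0.15132072] mark from tip [ 0.01322242 -0.00058213]
```

The collar line reads 3.1–3.4° against a target of 2.4°, so it is on its mark. Next I'll release it and lift off.

{"fn": "jog_arm", "kwargs": {"deltas": [[0,0,0,0,0,0],[0,0,0,0,0,0],[0,0,0,0,0,0],[0,0,0,0,0,0],[0,0,0.3,0,0,0],[0,0,0.6,0,0,0],[0,0,0.8,0,0,0],[0,0.3,0.5,0,0,-0.1],[0.1,0.7,0,0,0,-0.16],[0.1,0.9,0,0,0,-0.17]], "gripper": 100}}

```text
time_s: 6.52
ee_pos: [0.5089, -0.0446, 0.2705]
tcp_rot: [-89.9, -0.2, -22.9]
force: [1.7, -0.2, -0.1]
gripper_width: 0.0868
```

```bash
python3 - <<'E'
from h import *
t=viewer.snapshot("top"); s=viewer.snapshot("scene")
cv2.imwrite("pics/s4.png",cv2.resize(s[110:210,150:280,::-1],None,fx=6,fy=6,interpolation=2))
cv2.imwrite("pics/t4.png",cv2.resize(t[190:290,320:460,::-1],None,fx=5,fy=5,interpolation=2))
E
```

```text
(no output)
```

View pics/s4.png

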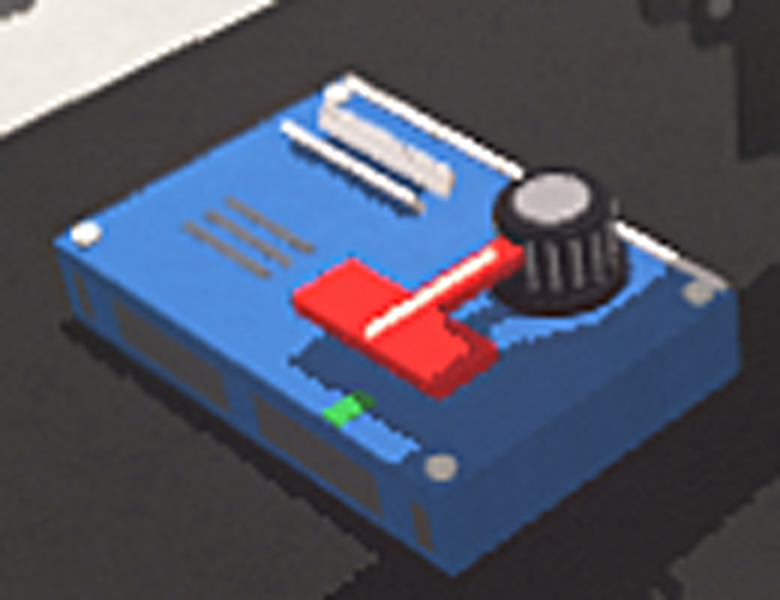

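View pics/t4.png

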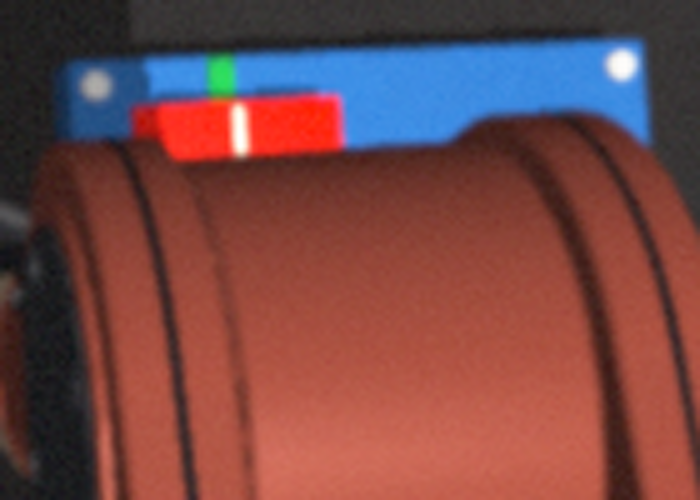

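Collar unchanged after release: line (365,333)–(493,257) still in place. Next I'll move over the yellow holder.

{"fn": "jog_arm", "kwargs": {"deltas": [[0.12,0.7,0,0,0,-0.165],[0.12,0.7,0,0,0,-0.165],[0.12,0.7,0,0,0,-0.165],[0.12,0.7,0,0,0,-0.165],[0.12,0.7,0,0,0,-0.165],[0.12,0.7,0,0,0,-0.165],[0.12,0.7,0,0,0,-0.165],[0.1,0.4,0,0,0,-0.15],[0,0,0,0,0,0]]}}

```text
time_s: 7.75
ee_pos: [0.5665, 0.2877, 0.2816]
tcp_rot: [-89.6, -0.3, -99.1]
force: [0.9, -0.6, 0.0]
gripper_width: 0.0872
```

{"fn": "jog_arm", "kwargs": {"deltas": [[0.06,-0.07,-0.3,0.006,0.006,-0.02],[0,0,-0.7,0,0,0],[0,0,-0.3,0,0,0],[0,0,0,0,0,0],[0,0,0,0,0,0]]}}

```text
time_s: 8.38
ee_pos: [0.5722, 0.2769, 0.202]
tcp_rot: [-89.9, -0.1, -100.3]
force: [0.1, 0.2, 0.9]
gripper_width: 0.0869
```

```bash
python3 - <<'E'
from h import *
t=viewer.snapshot("top"); s=viewer.snapshot("scene")
cv2.imwrite("pics/s5.png",cv2.resize(s[150:310,270:430,::-1],None,fx=4,fy=4,interpolation=2))
E
```

```text
(no output)
```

View pics/s5.png

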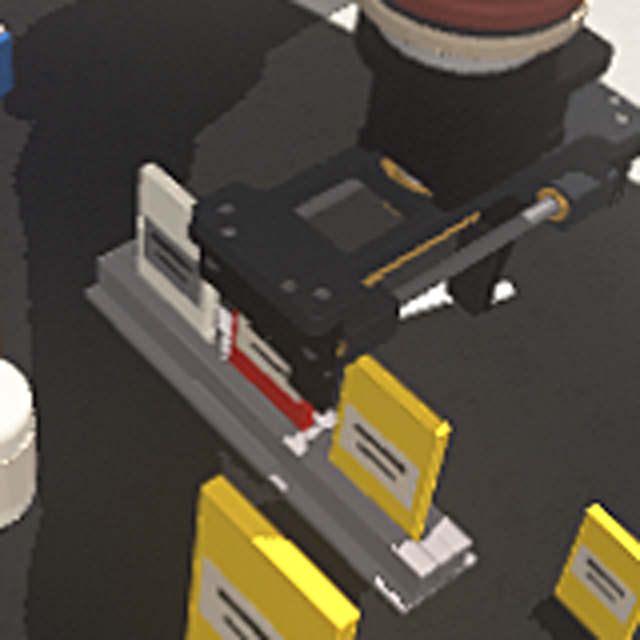

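The fingers straddle the holder's line, tips still above its top edge, and it has moved 6 mm towards red. I'll correct that, then descend.

{"fn": "jog_arm", "kwargs": {"deltas": [[-0.035,0.11,-0.1,0,0,0],[0,0,-0.3,0,0,0],[0,0,-0.4,0,0,0],[0,0,-0.3,0,0,0],[0,0,-0.05,0,0,0],[0,0,0,0,0,0]]}}

```text
time_s: 9.22
ee_pos: [0.5696, 0.2854, 0.1299]
tcp_rot: [-89.8, -0.0, -100.2]
force: [0.3, 0.7, 0.7]
gripper_width: 0.0869
```

{"fn": "jog_arm", "kwargs": {"deltas": [[0,0,0,0,0,0],[0,0,0,0,0,0],[0,0,0,0,0,0],[0,0,0,0,0,0],[0,0,0,0,0,0],[0,0,0,0,0,0],[0,0,0,0,0,0]], "gripper": 0, "force": 35}}

```text
time_s: 10.1
ee_pos: [0.5707, 0.2859, 0.1322]
tcp_rot: [-89.7, 0.1, -100.2]
force: [-0.2, -0.1, 0.7]
gripper_width: 0.0248
```

{"fn": "jog_arm", "kwargs": {"deltas": [[0,0,0,0,0,0],[0,0,0,0,0,0],[0,0,0,0,0,0]]}}

```text
time_s: 10.48
ee_pos: [0.5706, 0.2859, 0.1321]
tcp_rot: [-89.7, 0.1, -100.2]
force: [-0.0, 0.4, 0.4]
gripper_width: 0.0077
```

{"fn": "jog_arm", "kwargs": {"deltas": [[0,0,0.2,0,0,0],[0,0,0.4,0,0,0],[0,0,0.6,0,0,0],[0,0,0.7,0,0,0],[0,0,0.6,0,0,0],[0,0,0.1,0,0,0],[0,0,0,0,0,0]]}}

```text
time_s: 11.35
ee_pos: [0.5692, 0.2859, 0.2964]
tcp_rot: [-89.7, 0.1, -100.1]
force: [0.4, -0.6, -1.3]
gripper_width: 0.0079
```

```bash
python3 - <<'E'
from h import *
t=viewer.snapshot("top"); s=viewer.snapshot("scene")
cv2.imwrite("pics/s6.png",cv2.resize(s[110:310,250:450,::-1],None,fx=3,fy=3,interpolation=2))
E
```

```text
(no output)
```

View pics/s6.png

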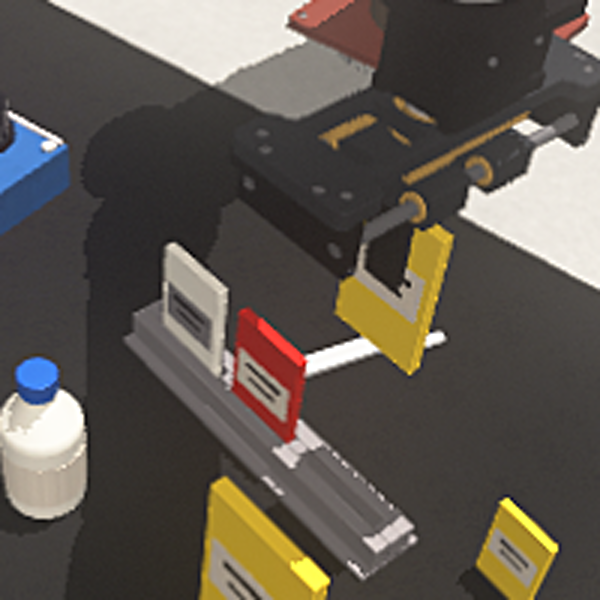

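The holder is in the jaws, hanging straight, and red and white are still in the rack. Next I'll carry it to the slot.

{"fn": "jog_arm", "kwargs": {"deltas": [[-0.05,-0.5,0,0,0,0.01],[-0.11,-0.8,0,0,0,0.02],[-0.11,-0.8,0,0,0,0.02],[-0.11,-0.8,0,0,0,0.02],[-0.11,-0.8,0,0,0,0.02],[-0.11,-0.8,0,0,0,0.02],[-0.11,-0.8,0,0,0,0.02],[-0.11,-0.8,0,0,0,0.02],[-0.11,-0.8,0,0,0,0.02],[-0.11,-0.8,0,0,0,0.02],[-0.1,-0.5,0,0,0,0.02],[0,0,0,0,0,0]]}}

```text
time_s: 12.95
ee_pos: [0.4881, -0.2228, 0.2791]
tcp_rot: [-91.1, 0.2, -87.7]
force: [-0.5, 1.1, -0.2]
gripper_width: 0.0075
```

{"fn": "jog_arm", "kwargs": {"deltas": [[0.15,-0.6,-0.2,0.001,-0.019,0],[0.08,-0.37,-0.4,0,0,0],[0,0,-0.4,0,0,0],[0,0,-0.1,0,0,0],[0,0,0,0,0,0],[0,0,0,0,0,0]]}}

```text
time_s: 13.7
ee_pos: [0.5029, -0.277, 0.209]
tcp_rot: [-90.2, 0.5, -87.4]
force: [-0.5, 0.5, -0.7]
gripper_width: 0.0081
```

```bash
python3 - <<'E'
from h import *
t=viewer.snapshot("top"); s=viewer.snapshot("scene")
cv2.imwrite("pics/s7.png",cv2.resize(s[60:200,150:290,::-1],None,fx=4.2,fy=4.2,interpolation=2))
cv2.imwrite("pics/t7.png",cv2.resize(t[190:290,320:460,::-1],None,fx=5,fy=5,interpolation=2))
E
```

```text
(no output)
```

View pics/s7.png

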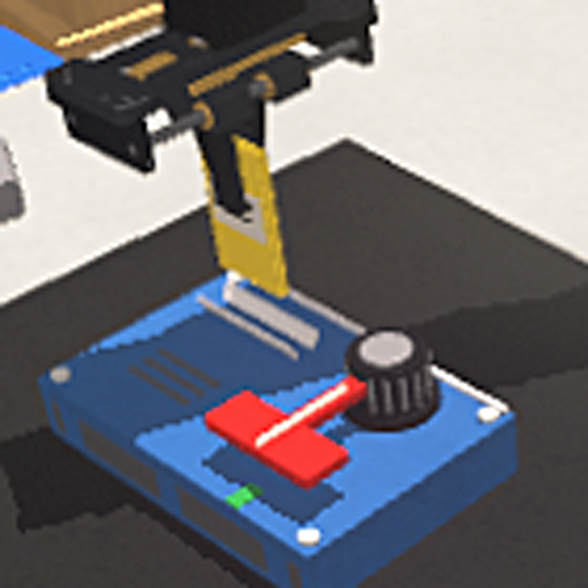

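View pics/t7.png

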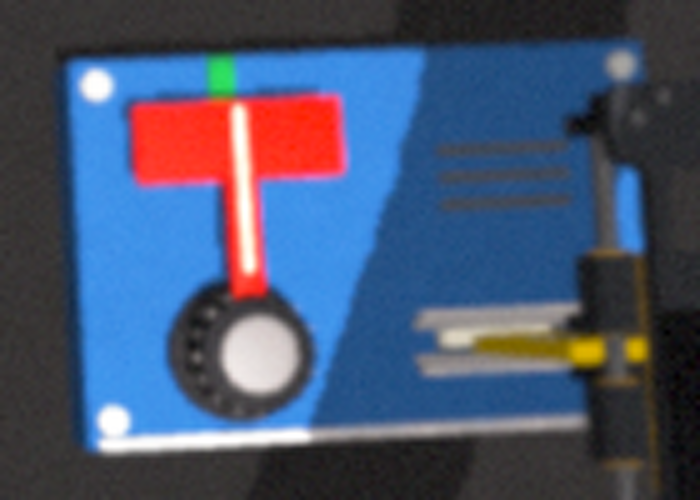

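```bash
python3 - <<'E'
from h import *
s=bot.state(); p=s['ee_pos']; print(np.round(p,4),s['tcp_rot'])
a=np.radians(s['tcp_rot'][2]+90)
zb=p[2]-.126
def cr(n,X,k,x0,y0): return np.round((proj(n,X)-[x0,y0]+.5)*k-.5,0)
X=tf([p[0],p[1],a],[(sx*.004,sy*.03,z) for z in(zb,zb+.1) for sx in(1,-1) for sy in(1,-1)])
print("holder scene\n",cr("scene",X,4.2,150,60)); print("holder top\n",cr("top",X,5,320,190))
st=tf([.502,-.281,.0425],[(sx*.011,sy*.035,.0555) for sx in(1,-1) for sy in(1,-1)])
print("mouth scene\n",cr("scene",st,4.2,150,60)); print("mouth top\n",cr("top",st,5,320,190))
E
python3 - <<'E'
import cv2
s=cv2.imread("pics/s7.png");t=cv2.imread("pics/t7.png")
cv2.imwrite("pics/s7b.png",cv2.resize(s[200:380,160:360],None,fx=3.5,fy=3.5,interpolation=2))
cv2.imwrite("pics/t7b.png",cv2.resize(t[280:400,390:660],None,fx=2.9,fy=2.9,interpolation=2))
E
```

```text
[ 0.503  -0.2772  0.2091] [-90.15705814   0.49271077 -87.4551266 ]
holder scene
 [[276. 298.]
 [216. 264.]
 [286. 292.]
 [225. 259.]
 [254. 155.]
 [191. 124.]
 [265. 150.]
 [201. 119.]]
holder top
 [[469. 334.]
 [607. 328.]
 [470. 353.]
 [608. 347.]
 [565. 343.]
 [720. 335.]
 [567. 364.]
 [721. 357.]]
mouth scene
 [[276. 339.]
 [207. 299.]
 [302. 324.]
 [233. 285.]]
mouth top
 [[443. 319.]
 [598. 312.]
 [446. 369.]
 [602. 362.]]
```

View pics/s7b.png

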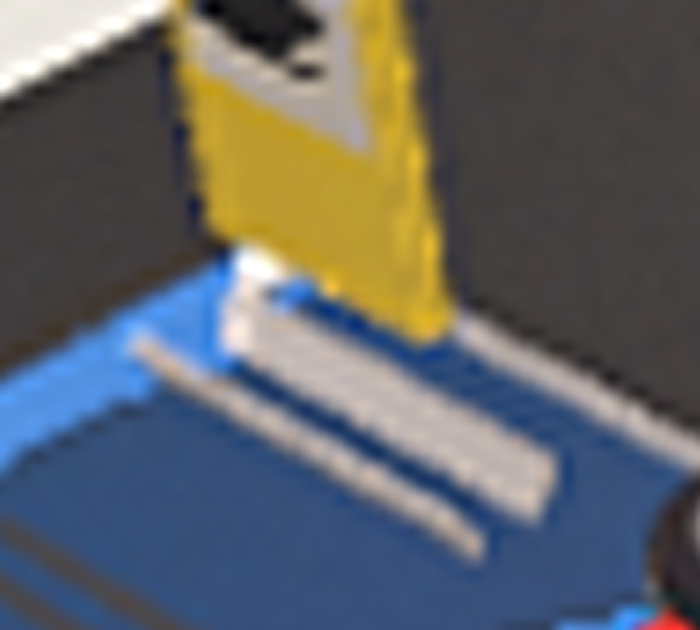

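View pics/t7b.png

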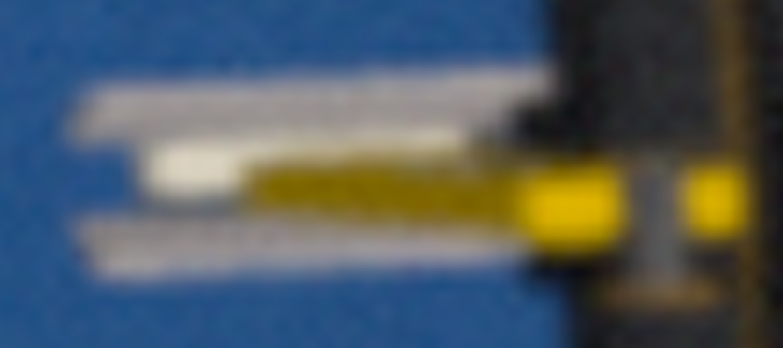

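Alignment looks good: holder end (475,344) and slot seat end (440,343) in the top crop agree with prediction to about 1–2 mm. Now I'll lower it gently, watching the force.

{"fn": "jog_arm", "kwargs": {"deltas": [[-0.017,-0.05,-0.1,-0.009,-0.003,0],[0,0,-0.2,0,0,0],[0,0,-0.15,0,0,0],[0,0,0,0,0,0]]}}

```text
time_s: 14.3
ee_pos: [0.5019, -0.2804, 0.1808]
tcp_rot: [-90.0, -0.1, -87.5]
force: [-0.5, 0.6, -0.0]
gripper_width: 0.0076
```

{"fn": "jog_arm", "kwargs": {"deltas": [[0,0,-0.07,0,0,0],[0,0,-0.07,0,0,0],[0,0,-0.06,0,0,0],[0,0,0,0,0,0]]}}

```text
time_s: 14.8
ee_pos: [0.502, -0.2804, 0.1681]
tcp_rot: [-89.9, -0.1, -87.5]
force: [-0.9, -0.5, -0.1]
gripper_width: 0.0081
```

Past the chamfer without contact. Next it goes further down the straight part.

{"fn": "jog_arm", "kwargs": {"deltas": [[0,0,-0.07,0,0,0],[0,0,-0.07,0,0,0],[0,0,-0.06,0,0,0],[0,0,0,0,0,0]]}}

```text
time_s: 15.3
ee_pos: [0.5021, -0.2805, 0.1554]
tcp_rot: [-89.9, -0.1, -87.5]
force: [-0.3, -0.2, -0.8]
gripper_width: 0.008
```

{"fn": "jog_arm", "kwargs": {"deltas": [[0,0,-0.05,0,0,0],[0,0,-0.05,0,0,0],[0,0,-0.04,0,0,0],[0,0,0,0,0,0]]}}

```text
time_s: 15.8
ee_pos: [0.5023, -0.2806, 0.1472]
tcp_rot: [-89.9, -0.1, -87.5]
force: [-1.3, -0.3, 3.3]
gripper_width: 0.0082
```

Seat met near TCP z 0.150, as expected. I'll press on in small steps.

{"fn": "jog_arm", "kwargs": {"deltas": [[0,0,-0.04,0,0,0],[0,0,-0.04,0,0,0],[0,0,-0.04,0,0,0],[0,0,0,0,0,0]]}}

```text
time_s: 16.3
ee_pos: [0.5024, -0.2806, 0.1407]
tcp_rot: [-89.9, -0.2, -87.5]
force: [-2.4, 1.4, 6.7]
gripper_width: 0.0078
```

{"fn": "jog_arm", "kwargs": {"deltas": [[0,0,-0.04,0,0,0],[0,0,-0.03,0,0,0],[0,0,0,0,0,0]]}}

```text
time_s: 16.68
ee_pos: [0.5026, -0.2805, 0.1385]
tcp_rot: [-89.9, -0.2, -87.5]
force: [-3.4, 1.0, 7.7]
gripper_width: 0.0075
```

{"fn": "jog_arm", "kwargs": {"deltas": [[-0.01,0,-0.03,0,0,0],[-0.01,0,-0.03,0,0,0],[0,0,0,0,0,0]]}}

```text
time_s: 17.05
ee_pos: [0.5025, -0.2804, 0.1387]
tcp_rot: [-89.8, -0.3, -87.5]
force: [-2.9, 1.9, 7.5]
gripper_width: 0.0076
```

{"fn": "jog_arm", "kwargs": {"deltas": [[-0.01,0,-0.05,0,0,0],[-0.01,0,-0.05,0,0,0],[0,0,-0.05,0,0,0]]}}

```text
time_s: 17.42
ee_pos: [0.5028, -0.2807, 0.1378]
tcp_rot: [-89.7, -0.5, -87.5]
force: [-14.3, 6.7, 36.6]
gripper_width: 0.0076
```

Hard bottom reached (force jumped to 37 N). I'll relax the push a little while staying down.

{"fn": "jog_arm", "kwargs": {"deltas": [[-0.01,0,-0.015,0,0,0]]}}

```text
time_s: 17.55
ee_pos: [0.5024, -0.2803, 0.1382]
tcp_rot: [-89.6, -0.6, -87.5]
force: [-2.0, 1.7, 6.8]
gripper_width: 0.0077
```

```bash
python3 - <<'E'
from h import *
t=viewer.snapshot("top"); s=viewer.snapshot("scene")
st=bot.state(); print({k:np.round(st[k],4) for k in("time_s","ee_pos","tcp_rot","force","gripper_width")})
cv2.imwrite("pics/s8.png",cv2.resize(s[80:210,150:290,::-1],None,fx=4.5,fy=4.5,interpolation=2))
cv2.imwrite("pics/t8.png",cv2.resize(t[190:290,320:460,::-1],None,fx=5,fy=5,interpolation=2))
E
```

```text
{'time_s': np.float64(17.65), 'ee_pos': array([ 0.5025, -0.2805,  0.1379]), 'tcp_rot': array([-89.6218,  -0.5549, -87.4873]), 'force': array([-3.5997,  2.9073, 12.5948]), 'gripper_width': np.float64(0.0076)}
```

View pics/s8.png

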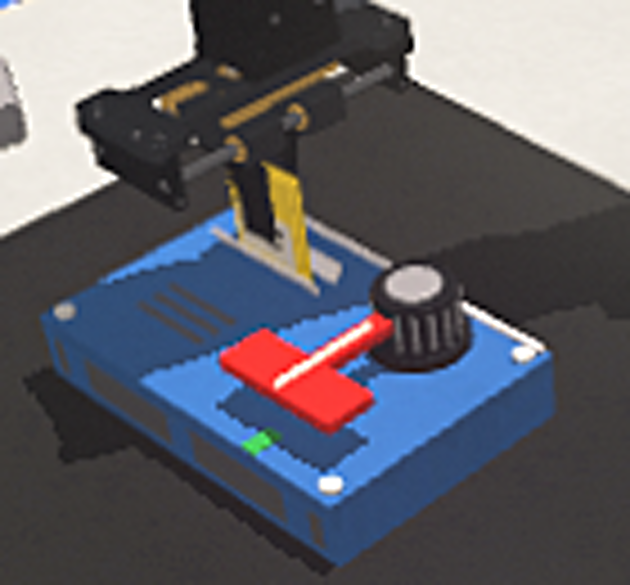

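View pics/t8.png

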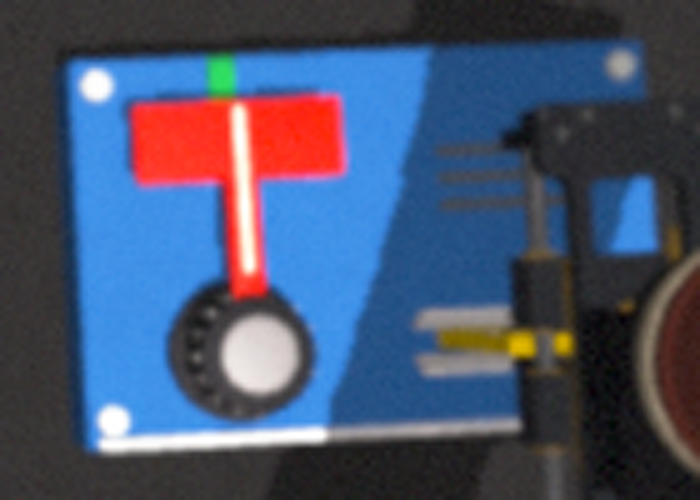

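```bash
python3 - <<'E'
from h import *
def cr(n,X,k,x0,y0): return np.round((proj(n,X)-[x0,y0]+.5)*k-.5,0).tolist()
for y in(-.2805,): 
  for z in(.012,.0555,.112):
    X=tf([.5023,y,.0437],[(sx*.004,sy*.03,z) for sx in(1,-1) for sy in (1,-1)])
    print(z,"top",cr("top",X,5,320,190),"sc",cr("scene",X,4.5,150,80))
for n,k,x0,y0 in(("top",5,320,190),("scene",4.5,150,80)):
    print(n,cr(n,tf([.502,-.281,.0425],[(.011,s*l,.0555) for l in(.035,.04,.045) for s in(1,-1)]),k,x0,y0))
s=cv2.imread("pics/s8.png");t=cv2.imread("pics/t8.png")
cv2.imwrite("pics/s8b.png",cv2.resize(s[150:310,190:350],None,fx=4.5,fy=4.5,interpolation=2))
cv2.imwrite("pics/t8b.png",cv2.resize(t[290:400,400:600],None,fx=3.9,fy=3.9,interpolation=2))
E
```

```text
0.012 top [[421.0, 331.0], [548.0, 325.0], [422.0, 348.0], [549.0, 342.0]] sc [[309.0, 324.0], [246.0, 287.0], [319.0, 318.0], [256.0, 281.0]]
0.0555 top [[454.0, 334.0], [587.0, 328.0], [455.0, 352.0], [588.0, 346.0]] sc [[300.0, 266.0], [236.0, 229.0], [310.0, 260.0], [246.0, 224.0]]
0.112 top [[503.0, 338.0], [644.0, 331.0], [504.0, 358.0], [646.0, 351.0]] sc [[287.0, 185.0], [221.0, 149.0], [298.0, 179.0], [232.0, 144.0]]
top [[443.0, 319.0], [598.0, 312.0], [432.0, 319.0], [609.0, 311.0], [421.0, 320.0], [620.0, 311.0]]
scene [[296.0, 273.0], [222.0, 231.0], [302.0, 276.0], [217.0, 228.0], [307.0, 280.0], [212.0, 225.0]]
```

View pics/s8b.png

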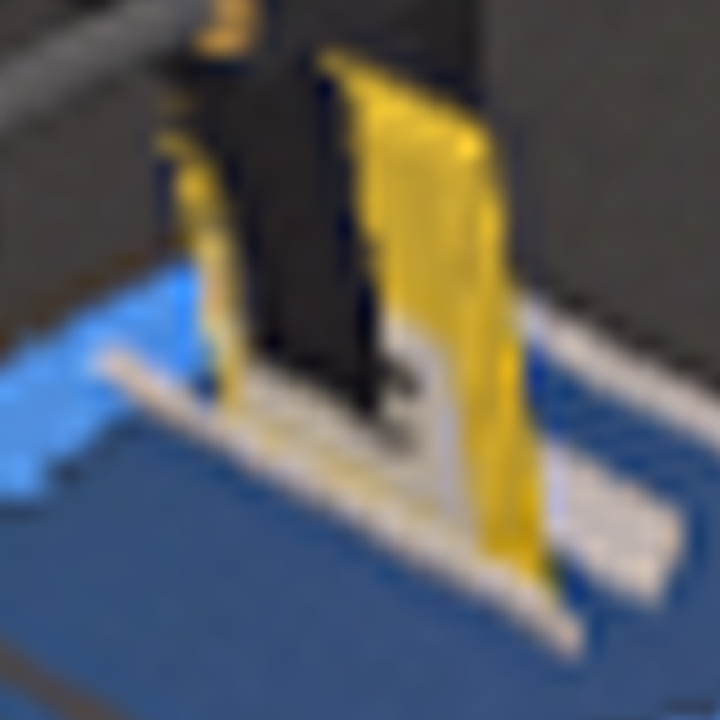

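View pics/t8b.png

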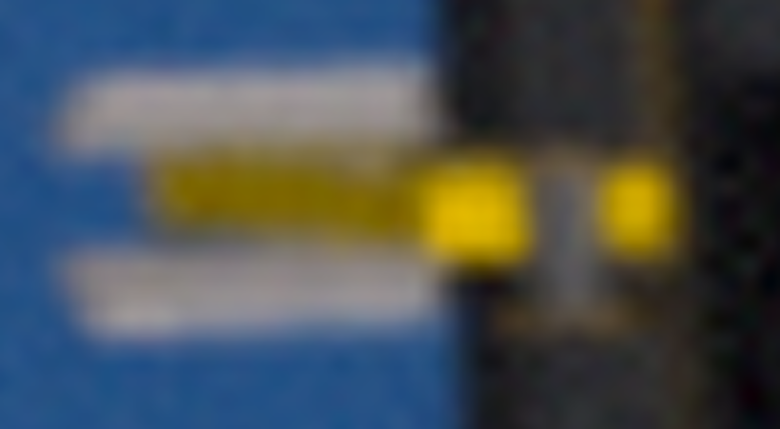

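{"fn": "jog_arm", "kwargs": {"deltas": [[0,0,-0.02,0,0,0]]}}

```text
time_s: 17.77
ee_pos: [0.5025, -0.2804, 0.1379]
tcp_rot: [-89.6, -0.6, -87.5]
force: [-6.8, 2.9, 17.2]
gripper_width: 0.0082
```

```bash
python3 - <<'E'
from h import *
for i in range(3):
    t=viewer.snapshot("scene")
    st=bot.state(); print({k:np.round(st[k],4).tolist() for k in("time_s","ee_pos","tcp_rot","force","gripper_width")})
E
```

```text
{'time_s': 17.825, 'ee_pos': [0.5025, -0.2804, 0.1379], 'tcp_rot': [-89.6273, -0.5834, -87.4868], 'force': [-5.4804, 3.5112, 15.3272], 'gripper_width': 0.0079}
{'time_s': 17.875, 'ee_pos': [0.5025, -0.2804, 0.1379], 'tcp_rot': [-89.6225, -0.5797, -87.4851], 'force': [-6.1862, 2.5298, 16.3212], 'gripper_width': 0.0079}
{'time_s': 17.925, 'ee_pos': [0.5025, -0.2804, 0.1379], 'tcp_rot': [-89.6224, -0.5795, -87.4898], 'force': [-5.4933, 3.1347, 17.0079], 'gripper_width': 0.0076}
```

Stable at 16–17 N on the hard bottom, with the pose holding steady. I'm handing in now.

```bash
python3 -c "
from station import bot
print(bot.finish_job())"
```

```text
the job is handed in; nothing more can be done
None
```

I locked the collar, moved the yellow holder from the rack into the label slot, and handed the job in at about 18 s with the holder still gripped and pressed down. No verdict was reported.

**Collar:** The shutter line measured 3.1–3.4° in the two cameras, against a mark direction of about 2.4°. That is roughly 0.015 rad off, and it looked unchanged in the pictures taken after I let go and after the insertion.

**Holder:** I took the middle-sized yellow one, from the rack. It met the spring seat at a tool height of about 0.150 m and stopped on the hard bottom at about 0.138 m, which matches the 12 mm seat travel.
- **Force:** It touched about 37 N for a moment when it reached the bottom. I eased it to a steady 16–17 N, below the 60 N limit.
- **Last state:** The tool pose was steady, the tilt was under 1°, and the grip was closed at about 8 mm on the holder.

**Disagreements:**
- **Cameras:** The two disagreed by about 3–4 mm in y. I followed the top camera, which agreed with where the gripper closed on the collar.
- **Centring along the slot:** The holder looked about 2 mm off centre along the slot. The slot itself allows only 5 mm either way, inside the 8 mm tolerance.
- **Side force:** About 6 N remained across the slot at the end.

**Bystanders:** I did not re-measure the red and white holders, bottle and wrench after the job. Red, white and the bottle looked in place just after I lifted the yellow one, when only part of the wrench was in view.

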